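# Check the wide treadle's spring on the service bench

## Robot

A 6-joint arm with a two-finger parallel gripper is mounted at the origin on the work surface. World frame = base frame: x ahead of the robot, y to its left, z up, the work surface at z = 0. Lengths are in m, angles in degrees, forces in N, time in s.
With the tool pointing down it reaches from about 0.35 to 0.875 m from the base axis. Payload 4.2 kg.
Tool frame: the origin (TCP) lies on the centre line of the jaws, within the pads' length; the fingertips stand tip_reach ahead of it and the grasp point (between the pads) is the TCP (tip_reach is the distance from the TCP to the fingertips, in m); z points along the fingers, y is the line along which they close (so a half turn about z gives the same grasp; the last joint's range is limited). The gripper opens to 87 mm and grips with 3 to 60 N. Pads are 19 mm wide; open, the fingers measure 117 mm over their backs; the gripper's body (75 mm by 190 mm) begins 51 mm behind the grasp point.
Start: joints at [-53.824, 22.042, 0.453, 0, -68.411, -14.817], TCP at [0.228, -0.582, 0.242] pointing down, gripper open.
Joint ranges: [-179.83, 179.83], [-69.29, 118.12], [-61.27, 80.66], [-181.25, 117.63], [-171.15, -9.14], [-177.46, 177.46]. Speed limits (degrees/s): [159.86, 159.86, 180, 180, 180, 180].

## Interface

Orientations are given as a 3x3 rotation matrix whose columns are the frame's x, y, z axes.
In Python, from station import sense, capture, finish_job, tip_reach gives the robot as it stands.
- The arm moves only by the tool arm_command, never from a script. Its argument "deltas" is a list of rows, each a list of 7 numbers: the turn, a rotation vector about the tool's x, y, z in rad, then the shift along the tool's x, y, z in cm, then the closure, from -1 (fully open) to 1 (shut), so that 0 is half open. In form: [[rx, ry, rz, dx, dy, dz, hand], ...]. A call has 1 to 8 rows; each row is the pose to reach, as a shift and turn from the pose commanded when the call began, along the tool's axes at that moment; what a row does not reach only later rows make up. A row lasts 1/12 s, in which the tool goes at most 41.7 mm and 7.16 degrees, less where a joint would pass 70% of its speed; a pose out of reach is approached as far as the arm can. A call with a gripper value outside its range is refused whole. The fingers move at their own pace and stop on an object; the grip force is fixed at half the most. Time passes only in rows, so rows that repeat a pose let the fingers close. It gives the time, the measured TCP pose, the force, the opening and the grip force at its end, in the units of the state.
- sense(): the state, without advancing time (a new reading comes with each control period).
- capture(name): name is "side" or "top" or "wrist"; returns a dict with "pixels" (384x512x3 uint8, blue, green, red), "fovy" (degrees; the focal length in pixels is half the picture's height over the tangent of half this angle, whatever the lens; pixels are square), "cx", "cy" (the principal point, pixels), "rvec" (rotation vector, rad) and "tvec" (3), from world to camera coordinates, as OpenCV has them. Camera axes: x right, y down, z forward; pixel columns grow to the right and rows downward; lengths in m; the calibration is good to about 2 mm. A picture is of the moment at which its call begins. There is no depth.
- finish_job(): hands the job in; it is judged then, once.
The state is a dict: "time_s": time; "joints": joint angles; "joint_velocities": joint speeds; "effort": joint torques, N m; "tcp_pos": TCP position; "ee_rot": TCP orientation; "wrist_force": force on the tool from outside, world axes, zero at the start; "moment": the same for the moment, N m; "gripper_width": opening from 0.0 (shut) to 1.0 (fully open); "gripper_force": force on a finger pad.
Only numpy, scipy, OpenCV 4.12 (cv2) and the standard library are available. Lean on these libraries where they do the work, as an engineer would, in place of code of your own. Each camera call takes 0.05 s, during which the arm holds its last target. There are 200 camera calls.

## Task

Three sewing-machine foot pedals stand on the service bench. Test the wide treadle: press it all the way down to its stop, keep it down for about one second, then let go so that its spring lifts it fully up again. Do not press the narrow pedal or the round-pad pedal.

Things in the scene. Friction and masses are not known exactly. Their poses are not given: they have to be found in the camera images.
- treadle_press (a point): Spot to press on the WIDE treadle: top face, centre line, 35 mm from the free edge, 125 mm from the hinge. It moves with the plate; x axis: along the plate to the hinge, z: the plate's upward normal. At rest 105 to 155 mm above the bench; at the stop 48 mm lower and 13 mm farther from the hinge. Takes about 5 N to start and 11 N at the stop.
- treadle (a joint): Angle (rad) of the WIDE treadle: 0 = up, sloping 23 degrees; 0.40 = on its stop, level. Steel plate 160 x 110 mm, 10 mm thick with its black ribbed rubber pad, on a plywood block fixed to the bench. Free edge roughly towards the robot, hinge and small crank arm at the far end. A spring lifts it. In a row with two other pedals and a bobbin winder, in any order.
- narrow_pedal (a joint): Angle (rad) of the NARROW pedal, not to be pressed: same build, but its ribbed plate is 160 mm long and only 50 mm wide. 0 = up, 0.40 = down.
- round_pedal (a joint): Angle (rad) of the ROUND-PAD pedal, not to be pressed: a 28 mm wide steel arm ending in a round pad 72 mm across. 0 = up, 0.40 = down.

How it is judged:
By the outcome, as a careful person would: the job done as asked, in the order asked, and still so for the second after the job is handed in, with the robot touching nothing.
It also fails if it takes over 32 s, if anything falls off the work surface, if the arm or the gripper's body presses on something with over 40 N, if the wrist force passes 120 N, or if a joint passes its speed limit or range.

## Working session

There is one attempt and no reset: what is moved stays moved. The work goes in short steps, Python scripts to look and compute and a tool call to move; the robot and the scene stay as the last step left them, time stands still between calls to the robot, and variables do not carry over. Pictures are saved under pics/ and viewed, at most 10 in all, crops included, and the job is handed in when it is done.

Besides the shell and the picture viewer there is one more tool, called after "Request:" as name([rows], argument=value, ...), one row to a line, values as JSON. arm_command: Moves the arm, as the interface text tells. Its arguments: {"type":"object","properties":{"deltas":{"type":"array"}},"required":["deltas"]}

```bash
mkdir -p pics
cat > h.py <<'E'
import numpy as np, cv2
from station import sense, capture, finish_job, tip_reach
def cam(c):
    R=cv2.Rodrigues(np.array(c["rvec"],float))[0]; t=np.array(c["tvec"],float).ravel()
    f=c["pixels"].shape[0]/2/np.tan(np.radians(c["fovy"])/2)
    return R,t,f,c["cx"],c["cy"]
def ray(c,u,v):
    R,t,f,cx,cy=cam(c); d=R.T@np.array([(u-cx)/f,(v-cy)/f,1]); return -R.T@t,d/np.linalg.norm(d)
def plane(c,u,v,z):
    o,d=ray(c,u,v); return o+d*(z-o[2])/d[2]
def tri(c1,p1,c2,p2):
    o1,d1=ray(c1,*p1);o2,d2=ray(c2,*p2)
    s=np.linalg.lstsq(np.c_[d1,-d2],o2-o1,rcond=None)[0]
    a,b=o1+s[0]*d1,o2+s[1]*d2; return (a+b)/2,np.linalg.norm(a-b)
def proj(c,p):
    R,t,f,cx,cy=cam(c); q=R@np.array(p)+t; return np.array([cx+f*q[0]/q[2],cy+f*q[1]/q[2]])
E
python3 - <<'E'
from h import *
import pickle
ims={}
for n in("top","side"):
    c=capture(n);ims[n]=c;print(n,c["fovy"],c["cx"],c["cy"],ray(c,256,192))
pickle.dump(ims,open("ims.pkl","wb"))
for n in ims: cv2.imwrite(f"pics/{n}0.png",cv2.resize(ims[n]["pixels"],(800,600),interpolation=cv2.INTER_CUBIC))
s=sense();print(s["time_s"],s["tcp_pos"],s["ee_rot"],tip_reach,s["gripper_width"])
E
```

```text
top 56.01666451502521 255.68752578344052 193.9822084427469 (array([0.53157264, 0.01967486, 1.23523468]), array([ 0.05165962, -0.02215499, -0.99841897]))
side 42.09432623871188 260.0622837034274 194.88280197320728 (array([0.40883693, 0.87372115, 1.11037227]), array([ 0.13994033, -0.66804666, -0.73084223]))
0.1 [ 0.22749183 -0.58160261  0.24054224] [[-9.31364602e-01 -3.64086954e-01 -8.17693193e-04]
 [-3.64087857e-01  9.31362854e-01  1.80739817e-03]
 [ 1.03518974e-04  1.98105884e-03 -9.99998032e-01]] 0.019 1.0063373013711232
```

View pics/top0.png

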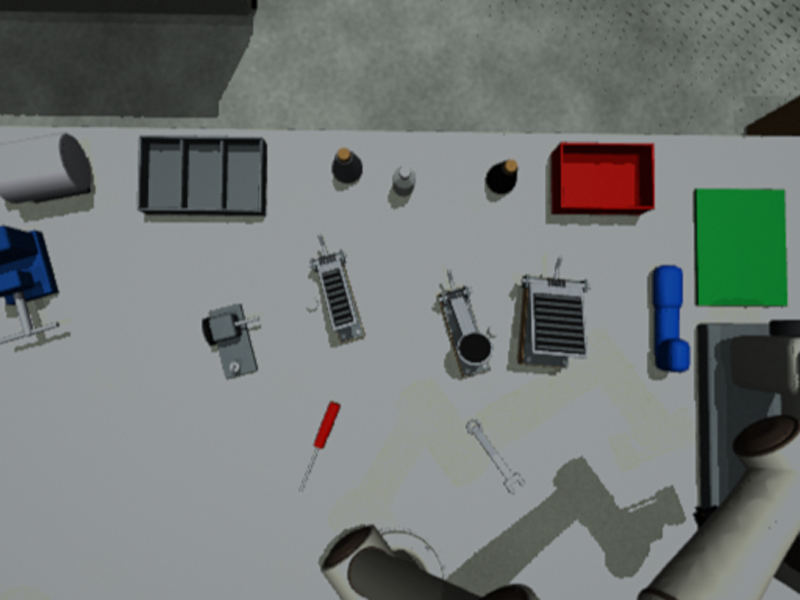

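View pics/side0.png

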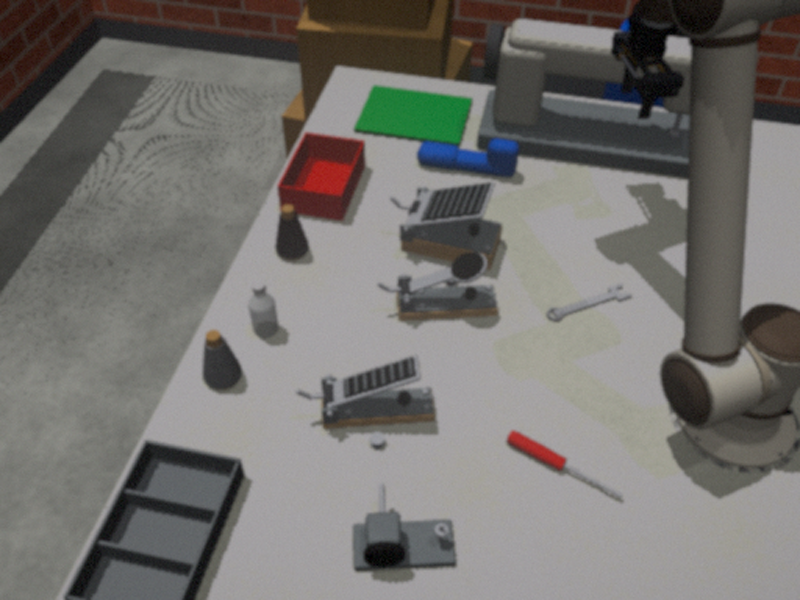

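The top view (800-px scale) shows the wide treadle, its ribbed pad at about (558,323), as the rightmost of the pedals. The round pad is next at (475,348) and the narrow one at (338,297). In the side view the wide pad is at about (458,202) and its free edge faces right, towards the robot. Next I extract the pad's corners in both views.

Run:
```python
from h import *
import pickle
ims=pickle.load(open("ims.pkl","rb"))
roi={"top":(515,270,600,372),"side":(412,176,502,228)}  # 800 scale
q={}
for n,(a,b,c2,d) in roi.items():
    g=ims[n]["pixels"].max(2); m=np.zeros_like(g)
    k=.64;sl=np.s_[int(b*k):int(d*k),int(a*k):int(c2*k)]
    m[sl]=(g[sl]<65)*255
    m=cv2.morphologyEx(m,cv2.MORPH_CLOSE,np.ones((5,5)))
    m=cv2.morphologyEx(m,cv2.MORPH_OPEN,np.ones((5,5)))
    cs=cv2.findContours(m,cv2.RETR_EXTERNAL,cv2.CHAIN_APPROX_NONE)[0]
    c=max(cs,key=cv2.contourArea);h=cv2.convexHull(c)
    for e in np.arange(.02,.15,.005):
        p=cv2.approxPolyDP(h,e*cv2.arcLength(h,True),True)[:,0]
        if len(p)<=4:break
    q[n]=p;print(n,cv2.contourArea(c),p.tolist(),(p/k).round().tolist())
    v=cv2.resize(ims[n]["pixels"][sl],None,fx=6,fy=6,interpolation=cv2.INTER_CUBIC)
    o=np.array([int(a*k),int(b*k)])
    for x in p: cv2.circle(v,tuple(int(i) for i in (x-o)*6+3),4,(0,0,255),-1)
    q[n+"v"]=v
H=max(q["topv"].shape[0],q["sidev"].shape[0])
cv2.imwrite("pics/c.png",np.hstack([cv2.copyMakeBorder(q[n],0,H-q[n].shape[0],0,0,0) for n in("topv","sidev")]))
if len(q["top"])==4==len(q["side"]):
    def ordq(p,sgn):  # hinge/free x +y/-y
        p=p.astype(float);return p
    t=q["top"][np.argsort(q["top"][:,1])];hi=t[:2][np.argsort(t[:2,0])];fr=t[2:][np.argsort(t[2:,0])]
    T=[hi[0],hi[1],fr[0],fr[1]]            # h+,h-,f+,f-
    s=q["side"][np.argsort(q["side"][:,1])];up=s[:2][np.argsort(s[:2,0])];lo=s[2:][np.argsort(s[2:,0])]
    S=[lo[0],up[0],lo[1],up[1]]
    P=[]
    for a,b in zip(T,S):
        p,e=tri(ims["top"],a,ims["side"],b);P.append(p);print(p.round(4),e.round(4))
    P=np.array(P);print("w",np.linalg.norm(P[0]-P[1]),np.linalg.norm(P[2]-P[3]),"l",np.linalg.norm(P[0]-P[2]),np.linalg.norm(P[1]-P[3]))
    print("ctr",P.mean(0)); ax=(P[0]+P[1]-P[2]-P[3])/2;print("slope",np.degrees(np.arctan2(ax[2],np.hypot(*ax[:2]))),"yaw",np.degrees(np.arctan2(ax[1],ax[0])))
```

```text
top 1671.0 [[334, 182], [371, 191], [361, 234], [331, 231]] [[522.0, 284.0], [580.0, 298.0], [564.0, 366.0], [517.0, 361.0]]
side 662.0 [[307, 120], [304, 144], [274, 144], [280, 123]] [[480.0, 188.0], [475.0, 225.0], [428.0, 225.0], [438.0, 192.0]]
[ 0.6075 -0.2535  0.1027] 0.0322
[ 0.5957 -0.3746  0.0882] 0.0022
[ 0.4851 -0.2294  0.1459] 0.0273
[ 0.4842 -0.3106  0.1721] 0.0398
w 0.12252262169796121 0.08539782854671427 l 0.13206763682698733 0.1534696609798805
ctr [ 0.54312835 -0.29201724  0.12724637]
slope -26.974786568434816 yaw -20.64769328730211
```

View pics/c.png

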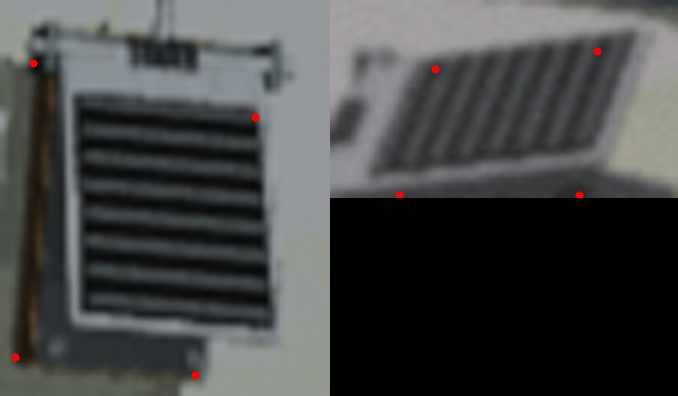

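The mask took in the block below the plate. The crop shows the pad itself clearly, so I use its corners as read there: top (76,96), (257,100), (84,313), (274,327) and side (45,172), (90,62), (260,148), (305,32), in crop pixels.

Run:
```python
from h import *
import pickle
ims=pickle.load(open("ims.pkl","rb"))
T=np.array([(76,96),(257,100),(84,313),(274,327)])/6-.5+[329,172]
S=np.array([(45,172),(90,62),(260,148),(305,32)])/6-.5+[263,112]
P=[]
for a,b in zip(T,S):
    p,e=tri(ims["top"],a,ims["side"],b);P.append(p);print(p.round(4),e.round(4))
P=np.array(P);print("w",np.linalg.norm(P[0]-P[1]),np.linalg.norm(P[2]-P[3]),"l",np.linalg.norm(P[0]-P[2]),np.linalg.norm(P[1]-P[3]))
ax=(P[0]+P[1]-P[2]-P[3])/2;yv=(P[0]+P[2]-P[1]-P[3])/2
print("ctr",P.mean(0),"slope",np.degrees(np.arctan2(ax[2],np.hypot(*ax[:2]))),"yaw",np.degrees(np.arctan2(ax[1],ax[0])),np.degrees(np.arctan2(-yv[0],yv[1])))
u=ax/np.linalg.norm(ax);fe=(P[2]+P[3])/2
for d in(.02,.025,.03): print("press if pad starts",.035-d,"from edge:",fe+u*d)
```

```text
[ 0.6073 -0.2762  0.0964] 0.0012
[ 0.6043 -0.3747  0.0913] 0.0028
[ 0.4963 -0.2677  0.1411] 0.0052
[ 0.4885 -0.3653  0.1398] 0.0028
w 0.09872016645563894 0.09786337372466652 l 0.12004172482896552 0.1258960065346491
ctr [ 0.54908954 -0.32096261  0.11714287] slope -22.272436378651236 yaw -4.501384873203899 -3.1645411778436836
press if pad starts 0.015000000000000003 from edge: [ 0.5108199  -0.3179498   0.13286538]
press if pad starts 0.010000000000000002 from edge: [ 0.51543259 -0.31831293  0.13097033]
press if pad starts 0.0050000000000000044 from edge: [ 0.52004528 -0.31867607  0.12907527]
```

Request:
arm_command([
  [0, 0, 0.1, -1.2, 3, 0, 1],
  [0, 0, 0.2, -2.4, 6.1, 0, 1],
  [0, 0, 0.3, -3.6, 9.2, 0, 1],
  [0, 0, 0.4, -4.9, 12.5, 0, 1],
  [0, 0, 0.44, -6.2, 16, 0, 1],
  [0, 0, 0.44, -7.5, 19, 0, 1],
  [0, 0, 0.44, -8.6, 22, 0, 1],
  [0, 0, 0.44, -9.6, 24.5, 0, 1],
])

```text
time_s: 0.77
tcp_pos: [0.2269, -0.3169, 0.2411]
ee_rot: [[-0.998, 0.067, -0.0], [0.067, 0.998, 0.001], [0.0, 0.001, -1.0]]
wrist_force: [0.5, 0.5, 0.9]
gripper_width: 0.477
gripper_force: 0.0
```

Request:
arm_command([
  [0, 0, 0, -3, 0.2, 0, 1],
  [0, 0, 0, -7, 0.5, 0, 1],
  [0, 0, 0, -11, 0.8, 0, 1],
  [0, 0, 0, -15, 1, 0.5, 1],
  [0, 0, 0, -19, 1.3, 1, 1],
  [0, 0, 0, -23, 1.6, 2, 1],
  [0, 0, 0, -26.5, 1.8, 3, 1],
  [0, 0, 0, -29.1, 2, 3.5, 1],
])

```text
time_s: 1.43
tcp_pos: [0.5216, -0.3178, 0.2041]
ee_rot: [[-0.998, 0.066, -0.002], [0.066, 0.998, 0.001], [0.002, 0.001, -1.0]]
wrist_force: [-1.2, 0.9, -0.2]
gripper_width: 0.008
gripper_force: 0.0
```

Run:
```python
from h import *
import pickle
ims={n:capture(n) for n in("top","side")};pickle.dump(ims,open("ims2.pkl","wb"))
v=[]
for n,(x,y) in zip(ims,((345,200),(290,125))):
    v.append(cv2.resize(ims[n]["pixels"][y-60:y+60,x-50:x+50],None,fx=4,fy=4,interpolation=cv2.INTER_CUBIC))
cv2.imwrite("pics/d.png",np.hstack(v))
s=sense();print(s["time_s"],s["tcp_pos"],np.round(s["ee_rot"],3).tolist(),s["wrist_force"],s["gripper_width"])
tip=s["tcp_pos"]+np.array(s["ee_rot"])[:,2]*tip_reach
for n,o in zip(ims,((295,140),(240,65))):print(n,(proj(ims[n],tip)-o)*4,(proj(ims[n],[.519,-.3186,.130])-o)*4)
```

```text
1.5333 [ 0.5222135  -0.31779351  0.20340863] [[-0.998, 0.065, -0.003], [0.065, 0.998, 0.001], [0.003, 0.001, -1.0]] [-1.16941555  0.13631279  0.41057406] 0.006091495130722054
top [272.78407234 298.14893027] [251.31216651 301.49449227]
side [247.25107675 192.3272957 ] [246.02548968 249.00489561]
```

View pics/d.png

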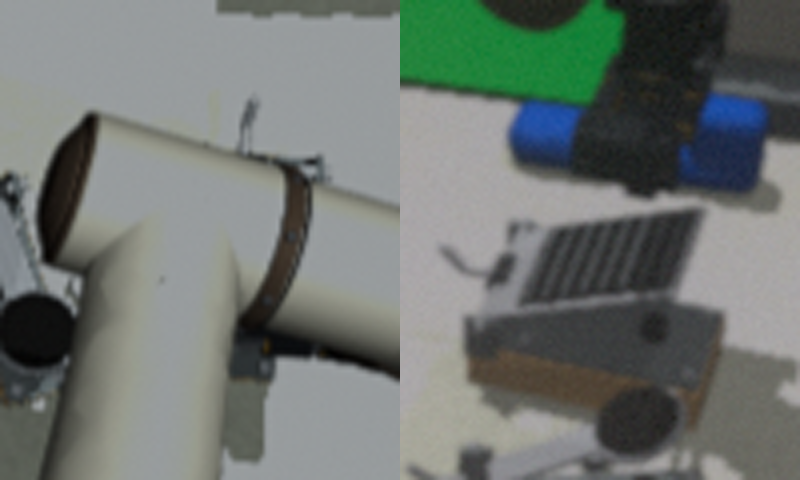

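The side crop shows the closed fingertips at (645,193), where the calibration predicts them, right over the pad. The treadle is still up. I go down to it now.

Request:
arm_command([
  [0, 0, 0, 0.1, 0, 1.5, 1],
  [0, 0, 0, 0.3, 0, 3.5, 1],
  [0, 0, 0, 0.3, 0, 4.8, 1],
  [0, 0, 0, 0.3, 0, 5.3, 1],
  [0, 0, 0, 0.4, 0, 5.7, 1],
  [0, 0, 0, 0.5, 0, 6.1, 1],
  [0, 0, 0, 0.6, 0, 6.5, 1],
  [0, 0, 0, 0.6, 0, 6.5, 1],
])

```text
time_s: 2.2
tcp_pos: [0.5134, -0.3187, 0.1433]
ee_rot: [[-0.998, 0.067, 0.001], [0.067, 0.998, -0.001], [-0.002, -0.001, -1.0]]
wrist_force: [-2.5, 1.2, 6.2]
gripper_width: 0.002
gripper_force: 2.8
```

Request:
arm_command([
  [0, 0, 0, 0.1, 0, 0.6, 1],
  [0, 0, 0, 0.3, 0, 1.2, 1],
  [0, 0, 0, 0.4, 0, 1.8, 1],
  [0, 0, 0, 0.5, 0, 2.4, 1],
  [0, 0, 0, 0.6, 0, 3.0, 1],
  [0, 0, 0, 0.7, 0, 3.5, 1],
  [0, 0, 0, 0.7, 0, 3.8, 1],
  [0, 0, 0, 0.7, 0, 3.8, 1],
])

```text
time_s: 2.87
tcp_pos: [0.5061, -0.3185, 0.1059]
ee_rot: [[-0.998, 0.067, 0.0], [0.067, 0.998, -0.002], [-0.001, -0.002, -1.0]]
wrist_force: [-3.7, 0.8, 9.5]
gripper_width: 0.006
gripper_force: 4.7
```

Request:
arm_command([
  [0, 0, 0, 0, 0, 0.2, 1],
  [0, 0, 0, 0, 0, 0.4, 1],
  [0, 0, 0, 0, 0, 0.6, 1],
  [0, 0, 0, 0, 0, 0.6, 1],
])

```text
time_s: 3.2
tcp_pos: [0.5058, -0.3184, 0.1013]
ee_rot: [[-0.998, 0.066, -0.0], [0.066, 0.998, -0.002], [0.0, -0.002, -1.0]]
wrist_force: [-5.0, 1.9, 14.3]
gripper_width: 0.004
gripper_force: 6.7
```

Request:
arm_command([
  [0, 0, 0, 0, 0, 0.2, 1],
  [0, 0, 0, 0, 0, 0.3, 1],
  [0, 0, 0, 0, 0, 0.3, 1],
])

```text
time_s: 3.45
tcp_pos: [0.5058, -0.3184, 0.101]
ee_rot: [[-0.998, 0.065, 0.0], [0.065, 0.998, -0.003], [-0.0, -0.003, -1.0]]
wrist_force: [-8.9, 5.4, 26.9]
gripper_width: 0.005
gripper_force: 13.0
```

The force rises steeply with no further travel, so the treadle is on its stop. I hold it there.

Request:
arm_command([
  [0, 0, 0, 0, 0, -0.1, 1],
  [0, 0, 0, 0, 0, -0.1, 1],
  [0, 0, 0, 0, 0, -0.1, 1],
  [0, 0, 0, 0, 0, -0.1, 1],
  [0, 0, 0, 0, 0, -0.1, 1],
  [0, 0, 0, 0, 0, -0.1, 1],
  [0, 0, 0, 0, 0, -0.1, 1],
  [0, 0, 0, 0, 0, -0.1, 1],
])

```text
time_s: 4.12
tcp_pos: [0.5058, -0.3184, 0.1011]
ee_rot: [[-0.998, 0.066, 0.0], [0.066, 0.998, -0.002], [-0.001, -0.002, -1.0]]
wrist_force: [-8.7, 3.7, 22.1]
gripper_width: 0.009
gripper_force: 10.9
```

Run:
```python
from h import *
c=capture("side")
cv2.imwrite("pics/e.png",cv2.resize(c["pixels"][65:275,190:340],None,fx=2.8,fy=2.8,interpolation=cv2.INTER_CUBIC))
```

```text
(no output)
```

View pics/e.png

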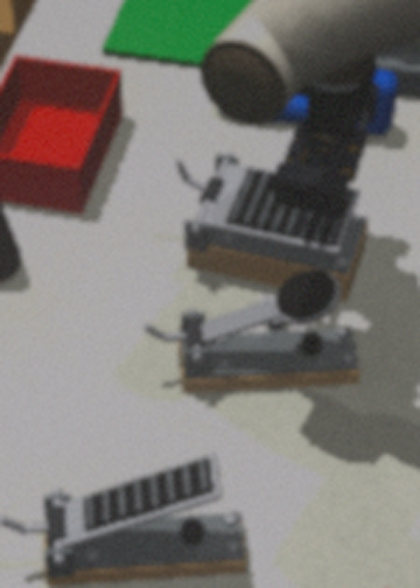

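The crop shows the wide plate level on its block, with the fingers at (315,185). The other two pedals are still up. I release now along the same arc.

Request:
arm_command([
  [0, 0, 0, 0, 0, -0.3, 1],
  [0, 0, 0, -0.2, 0, -1.2, 1],
  [0, 0, 0, -0.5, 0, -2.2, 1],
  [0, 0, 0, -0.8, 0, -3.2, 1],
  [0, 0, 0, -1.1, 0, -4.3, 1],
  [0, 0, 0, -1.2, 0, -5.5, 1],
  [0, 0, 0, -1.2, 0, -7.5, 1],
  [0, 0, 0, -1.2, 0, -10, 1],
])

```text
time_s: 4.83
tcp_pos: [0.5176, -0.3182, 0.1959]
ee_rot: [[-0.998, 0.068, -0.001], [0.068, 0.998, 0.001], [0.002, 0.001, -1.0]]
wrist_force: [0.5, 0.2, -1.2]
gripper_width: 0.005
gripper_force: 0.0
```

Request:
arm_command([
  [0, 0, 0, 0, 0, -2, 1],
  [0, 0, 0, 0, 0, -3, 1],
  [0, 0, 0, 0, 0, -3, 1],
  [0, 0, 0, 0, 0, -3, 1],
  [0, 0, 0, 0, 0, -3, 1],
  [0, 0, 0, 0, 0, -3, 1],
])

```text
time_s: 5.33
tcp_pos: [0.5177, -0.3181, 0.2238]
ee_rot: [[-0.998, 0.067, -0.003], [0.067, 0.998, 0.001], [0.003, 0.001, -1.0]]
wrist_force: [-0.5, 0.3, -0.0]
gripper_width: 0.008
gripper_force: 0.0
```

Run:
```python
from h import *
c=capture("side");print(sense()["wrist_force"])
cv2.imwrite("pics/f.png",cv2.resize(c["pixels"][65:275,190:340],None,fx=2.8,fy=2.8,interpolation=cv2.INTER_CUBIC))
```

```text
[ 0.3040576   0.05302918 -0.57782416]
```

View pics/f.png

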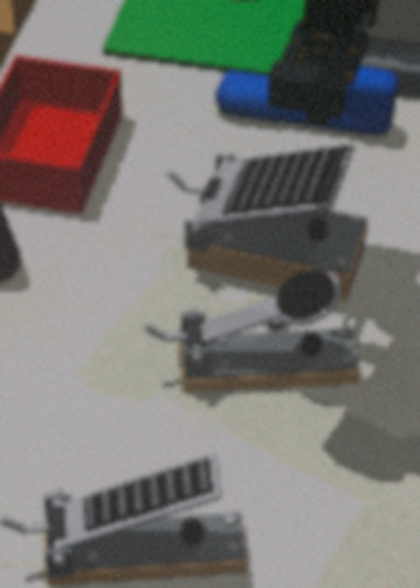

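The treadle has sprung fully up, with its pad at (290,180), and the fingers are clear of it. I hand the job in.

```bash
python3 -c "from station import finish_job; print(finish_job())"
```

```text
the job is handed in; nothing more can be done
None
```

The wide treadle was pressed to its stop, held there for about 1 s and released; the last picture shows it fully up, the other two pedals were not touched, and the job is handed in at about 5.4 s.

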